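# Prop the key machine's hood and start its lamp

## Task

Get the key cutting machine ready for a cutter change: swing the prop rod on its deck up and over until it rests in the yellow socket under the raised hood, then pull the yellow lamp knob straight out to its stop, keep it there for a good second so that the lamp strikes, and ease it back in until it rests fully home, without letting it snap. Pull only as hard as it takes to feel the stop, or the switch is torn out of its clips; leave the red motor knob in, the hood up, and the spare wheel, padlock and screwdriver where they lie.

Things in the scene. Friction and masses are not known exactly. Their poses are not given: they have to be found in the camera images.
- machine: red key cutting machine, 220 x 280 mm, standing fixed on the table; origin on the table under its middle, x points away from its front, y to its left, z up. Steel deck 100 mm up. The clear hood is hinged along the far edge and stands open at 46 degrees: its free edge runs along y right above the prop rod's plane (machine x = -30 mm), 285 mm above the table, so come to the rod from the front, tilted. The switch modules stand against its front
- rod_pivot (a point): hinge of the prop rod on the right of the deck, 135 mm above the table; axes as the machine's: the rod turns about its x, in the y-z plane
- rod_grip (a point): grip point on the prop rod's yellow handle pin. The rod is dark steel, 8 mm thick, 150 mm long, 120 g, hinged at rod_pivot; at the start it lies level above the deck, pointing to machine +y. The pin, 10 mm thick and 55 mm long, stands out of the rod towards the front (machine -x), 80 mm from the pivot; this point is 38 mm out on it, 35 mm above the deck at the start. The pin turns with the rod, and can turn between the fingers
- rod (a joint): prop rod angle, rad: 0 lying level, 1.57 upright, 1.745 against the socket, where it stops and stays by its own weight; short of upright it falls back
- hood (a joint): hood angle, rad: 0 raised as it stands (held by a stiff hinge), growing to 0.75 as it is pushed down
- lamp_ball (a point): centre of the yellow lamp knob: a ball 28 mm across on a 12 mm stem, in the middle of a grey switch module whose panel (100 x 118 mm) slopes 22 degrees down towards the front. The ball's centre is 26 mm off the panel at rest (a collar round the stem is 20 mm wide and 4 mm high). The z axis of this point is the pull direction, out of the panel; y as the machine's. The two modules stand side by side, 130 mm between the knobs, and may be either way round
- lamp_knob (a joint): how far the yellow knob is pulled out, m: 0 at home, 0.014 at its firm stop. A spring pulls it home with 8 N at home and 14 N at the stop
- lamp_clip (a joint): how far the lamp switch unit has been pulled out of its clips, m: 0 seated. The clips give way above about 28 N of pull, by 1 mm for each 4 N more, up to 8 mm
- motor_ball (a point): centre of the red motor knob, same shape and module as the lamp knob; not to be pulled
- motor_knob (a joint): how far the red knob is pulled out, m; 0 at home
- wheel: spare cutter wheel, brass coloured, 48 mm across, 14 mm high, lying loose on the left front of the deck; origin under its middle
- padlock: brass padlock, 40 x 45 x 22 mm, lying on the table left of the machine; origin under its body
- screwdriver: screwdriver lying on the table right of the machine; origin under its middle

How it is judged:
On the way, in this order (a step that is already met when the one before it is completed fails the run):
1. the prop rod is up in its socket (value of joint rod above 1.68 rad), for 0.2 s.
2. the lamp knob is held out at its stop (value of joint lamp_knob above 0.0125 m and value of joint rod above 1.68 rad), for 0.7 s.
At the end, for the whole second after the job is handed in: the rod leans in its socket (over 1.68 rad), both knobs are home (within 1.5 mm), the lamp switch unit sits in its clips (within 1.5 mm) and the hood is up (pushed down less than 0.1 rad) (value of joint rod above 1.68 rad and value of joint each of lamp_knob, lamp_clip, motor_knob below 0.0015 m and value of joint hood below 0.1 rad); the robot touches nothing.
It fails at once if the lamp knob snaps home (faster than 0.14 m/s inward) (velocity of joint lamp_knob below -0.14 m/s).
It fails at once if the lamp switch unit is pulled over 2 mm out of its clips (value of joint lamp_clip above 0.002 m).
It fails at once if the motor knob is pulled more than 4 mm (value of joint motor_knob above 0.004 m).
It fails at once if the hood is pushed down more than 0.15 rad (value of joint hood above 0.15 rad).
It fails at once if the wheel, padlock or screwdriver is moved more than 40 mm (distance of any of wheel, padlock, screwdriver from where it was at the start of the episode above 0.04 m).
It also fails if it takes over 61 s, if anything falls off the work surface, if the arm or the gripper's body presses on something with over 40 N, if the wrist force passes 120 N, or if a joint passes its speed limit or range.

## Robot

A 6-joint arm with a two-finger parallel gripper is mounted at the origin on the work surface. World frame = base frame: x ahead of the robot, y to its left, z up, the work surface at z = 0. Lengths are in m, angles in rad, forces in N, time in s.
With the tool pointing down it reaches from about 0.35 to 0.975 m from the base axis. Payload 4.9 kg.
Tool frame: the origin (TCP) lies on the centre line of the jaws, within the pads' length; the fingertips stand 14 mm ahead of it and the grasp point (between the pads) lies 5 mm behind it; x points along the fingers, z is the direction in which the jaws open and shut, and the axes are right-handed (so a half turn about x gives the same grasp; the last joint's range is limited). The gripper opens to 85 mm and grips with 20 to 120 N. Pads are 22 mm wide; open, the fingers measure 114 mm over their backs; the gripper's body (76 mm by 85 mm) begins 54 mm behind the grasp point. The pads swing forward as they close: fully open they stand 13 mm farther back than shut.
Start: joints at [1.216, 0.053, 1.613, -0, 1.476, -0.119], TCP at [0.146, 0.608, 0.245] pointing down, gripper open.
Joint ranges: [-3.01, 3.01], [-1.01, 2.22], [0.06, 2.58], [-1.02, 4.17], [0.09, 2.62], [-3.14, 3.14]. Speed limits (rad/s): [2.57, 2.57, 3.14, 3.14, 3.14, 3.14].

## Interface

Orientations are given as a rotation vector (axis times angle).
In Python, from station import ctrl gives the robot as it stands.
- The arm moves only by the tool move_arm, never from a script. Its argument "increments" is a list that holds one entry, the list of rows, each a list of 4 numbers: the shift along the tool's x, y, z in units of 25 cm (1.0 is 25 cm), then the turn about the tool's x in units of 90 degrees (1.0 is 90 degrees). A call has 1 to 20 rows; each row shifts and turns the commanded pose from where the row before left it, along the tool's axes as they then stand; what a row does not reach is not made up. A row lasts 1/12 s, in which the tool goes at most 41.7 mm and 7.16 degrees, less where a joint would pass 70% of its speed; a pose out of reach is approached as far as the arm can. A call with a number of a shift or a turn outside -1 to 1 is refused whole. A call with a gripper value outside its range is refused whole. "gripper" is the closure, from 0 (fully open) to 1 (shut), set as the call begins (left out, the last holds). The fingers move at their own pace and stop on an object; "squeeze" is the grip in N (left out, the last holds). Time passes only in rows, so rows that do not move let the fingers close. It gives the time, the measured TCP pose, the force and the opening at its end, in the units of the state.
- ctrl.get_obs(): the state, without advancing time (a new reading comes with each control period).
- ctrl.get_image(name): name is "side" or "top"; returns a dict with "pixels" (400x640x3 uint8, red, green, blue), "depth" (400x640 float32, m along the optical axis (not along the pixel's ray), 0 where there is no reading), "K" (3x3 intrinsics, pixels), "extrinsics" (4x4, takes a point from camera to world coordinates). Camera axes: x right, y up, looking along -z (the intrinsics and any distortion apply to the point x, -y, -z); pixel columns grow to the right and rows downward; lengths in m; the calibration is good to about 2 mm. A picture is of the moment at which its call begins.
- ctrl.finish_job(): hands the job in, once; it reports no verdict.
Trained networks look in the newest picture that a camera, given by its name, has taken for a name from the list of things; names that differ only in an ending like _2 or _b are one class to them, and where a whole thing is asked for, a point or a joint stands for the part that bears it (a point fixed in the world has none). Each returns a list of dicts, best first, with "score" (0 to 1); they miss things now and then, are a little off and sometimes report something else, mostly with a low value. They report only what shows in the picture. A call takes as long as a camera call.
- ctrl.trace(camera, target): "region" (400x640 bool, what is visible of it) and "pixel" ([row, column] in pixels, amid what is visible of it).
The state is a dict: "t": time; "q": joint angles; "dq": joint speeds; "effort": joint torques, N m; "tool_pos": TCP position; "tool_rot": TCP orientation; "contact_force": force on the tool from outside, world axes, zero at the start; "wrist_torque": the same for the moment, N m; "opening": finger opening in m.
Only numpy, scipy, OpenCV 4.12 (cv2) and the standard library are available. Lean on these libraries where they do the work, as an engineer would, in place of code of your own. Each camera call takes 0.05 s, during which the arm holds its last target. There are 200 camera calls.

## Working session

There is one attempt and no reset: what is moved stays moved. The work goes in short steps, Python scripts to look and compute and a tool call to move; the robot and the scene stay as the last step left them, time stands still between calls to the robot, and variables do not carry over. Pictures are saved under pics/ and viewed, about 8 in all and at most 12, crops included, and the job is handed in when it is done.

Besides the shell and the picture viewer there is one more tool, called after "Emit:" as name(argument=value, ...) on one line, values as JSON. move_arm: Moves the arm, as the interface text tells. Shifts and turns lie within -1 to 1; 1 stands for 25 cm of shift or 90 degrees of turn. Its arguments: {"type":"object","properties":{"increments":{"type":"array","items":{"type":"array","items":{"type":"array","items":{"type":"number","minimum":-1,"maximum":1}}}},"gripper":{"type":"number"},"squeeze":{"type":"number"}},"required":["increments"]}

```bash
ls; mkdir -p pics
cat > h.py <<'E'
import numpy as np,cv2
from station import ctrl
from scipy.spatial.transform import Rotation as R
def world(im,r,c,d=None):
    K=im["K"];E=im["extrinsics"]
    d=im["depth"][int(r),int(c)] if d is None else d
    p=np.array([(c-K[0,2])/K[0,0]*d,-(r-K[1,2])/K[1,1]*d,-d,1])
    return (E@p)[:3]
def save(im,n,crop=None,s=1):
    p=im["pixels"][:,:,::-1]
    if crop: p=p[crop[0]:crop[1],crop[2]:crop[3]]
    cv2.imwrite("pics/"+n,cv2.resize(p,None,fx=s,fy=s))
def cloud(im,mask):
    rr,cc=np.nonzero(mask&(im["depth"]>0));return np.array([world(im,r,c) for r,c in zip(rr,cc)])
E
python3 - <<'E'
from h import *
np.set_printoptions(precision=4,suppress=True)
o=ctrl.get_obs();print(o)
for n in("side","top"):
    im=ctrl.get_image(n);save(im,n+"1.png");print(n,im["K"].tolist(),im["extrinsics"])
    for t in("machine","rod_grip","rod","lamp_ball","motor_ball","wheel","padlock","screwdriver"):
        for d in ctrl.trace(n,t)[:2]:
            c=cloud(im,d["region"])
            print(t,round(d["score"],2),d["pixel"],d["region"].sum(),np.median(c,0) if len(c) else None, c.min(0) if len(c) else None,c.max(0) if len(c) else None)
E
```

```text
pics
{'t': 0.0, 'q': array([ 1.216 ,  0.0533,  1.6143, -0.    ,  1.476 , -0.119 ]), 'dq': array([-0.0004, -0.0011, -0.0012,  0.0007,  0.0024,  0.0018]), 'effort': array([ -0.0014, -39.3675, -37.0179,  -0.0002,   0.0072,  -0.    ]), 'tool_pos': array([0.1458, 0.6072, 0.2441]), 'tool_rot': array([-1.0349,  1.3133,  1.0332]), 'contact_force': array([-0.0389,  0.7809,  0.3541]), 'wrist_torque': array([ 0.0504, -0.0071, -0.0569]), 'opening': 0.08579972797755452}
side [[418.34964826520445, 0.0, 315.24949542683606], [0.0, 418.34964826520445, 201.07275098563812], [0.0, 0.0, 1.0]] [[-0.9814  0.1398 -0.1313  0.5061]
 [-0.191  -0.7742  0.6035  0.6013]
 [-0.0173  0.6173  0.7865  0.8384]
 [ 0.      0.      0.      1.    ]]
machine 0.66 [235.4, 295.8] 16922 [0.6453 0.183  0.1014] [ 0.518  -0.3457 -0.0053] [0.875  0.3143 0.2957]
rod_grip 0.84 [221.5, 321.5] 372 [0.6043 0.1114 0.1375] [0.5539 0.0305 0.0969] [0.6226 0.1767 0.1419]
rod 0.73 [219.4, 323.7] 342 [0.6039 0.1119 0.1376] [0.5553 0.0305 0.0965] [0.6244 0.1767 0.1419]
lamp_ball 0.71 [282.7, 365.1] 162 [0.4911 0.2134 0.0927] [0.4773 0.1976 0.0
[... 1238 characters left out ...]
 139 [0.474  0.0789 0.0944] [0.4625 0.0677 0.087 ] [0.4854 0.0913 0.1017]
lamp_ball 0.56 [288.7, 217.0] 156 [0.4934 0.2055 0.0933] [0.4818 0.1934 0.0832] [0.5069 0.2199 0.1013]
motor_ball 0.53 [296.1, 287.1] 165 [0.4757 0.0777 0.0935] [0.4624 0.0658 0.0521] [0.4876 0.0915 0.1017]
wheel 0.63 [227.7, 207.3] 481 [0.5974 0.228  0.1082] [0.5736 0.2059 0.0962] [0.6204 0.2516 0.1183]
padlock 0.93 [212.3, 171.5] 498 [0.6505 0.3263 0.0203] [ 0.6211  0.2953 -0.0053] [0.6849 0.3648 0.0268]
screwdriver 0.7 [257.9, 361.4] 678 [ 0.5499 -0.0746  0.0219] [ 0.4923 -0.0923 -0.0004] [ 0.6883 -0.0636  0.0307]
screwdriver 0.4 [295.4, 284.5] 166 [0.4757 0.0789 0.0934] [0.4621 0.0658 0.0503] [0.4873 0.0957 0.1017]
```

View pics/side1.png

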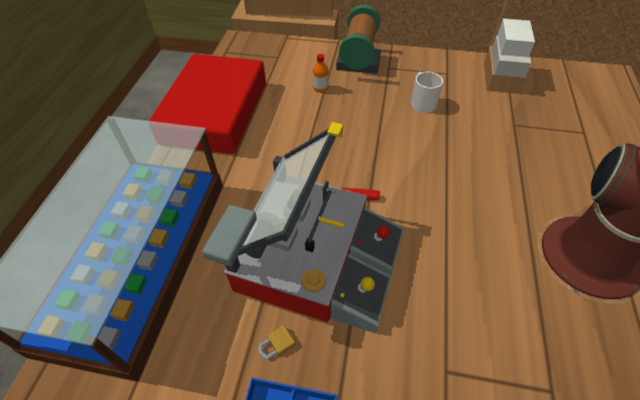

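View pics/top1.png

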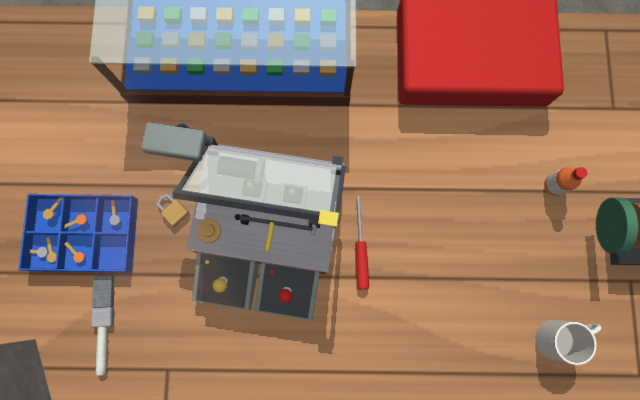

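Side view: red ball at about row 232, column 384, yellow ball at 284/367, so the lamp module is the left one. The pin is at about 222/330 and the rod runs between 185/325 and 245/310. Top view: yellow ball at 285/219, red ball at 296/285, pin at 237/269, yellow socket at 218/329. The "padlock" and "rod_grip" hits near the red ball are false. Next I'll measure by colour.

```bash
cat > m.py <<'E'
from h import *
from scipy.optimize import least_squares
np.set_printoptions(precision=4,suppress=True)
o=ctrl.get_obs();print(R.from_rotvec(o["tool_rot"]).as_matrix())
for n in("side","top"):
    im=ctrl.get_image(n);H=cv2.cvtColor(im["pixels"],cv2.COLOR_RGB2HSV)
    yel=(H[...,0]>20)&(H[...,0]<32)&(H[...,1]>150)&(H[...,2]>90)
    red=((H[...,0]<6)|(H[...,0]>174))&(H[...,1]>150)&(H[...,2]>80)
    box={"side":dict(l=(274,296,355,378),m=(225,243,374,392),p=(214,232,316,346)),"top":dict(l=(276,296,209,231),m=(288,306,276,294),p=(218,254,260,276))}[n]
    for k,(a,b,c,d) in box.items():
        M=np.zeros_like(yel);M[a:b,c:d]=1;M&=red if k=="m" else yel
        P=cloud(im,M)
        if k!="p":
            zc=P[:,2]
            P=P[zc>0.075]
            f=least_squares(lambda s:np.linalg.norm(P-s,axis=1)-.014,P.mean(0)-[0,0,.008],loss="soft_l1",f_scale=.001)
            print(n,k,len(P),f.x,"rms",np.sqrt((f.fun**2).mean()))
        else:
            P=P[P[:,2]>.125];c0=P.mean(0);d=np.linalg.svd(P-c0)[2][0];s=(P-c0)@d
            print(n,"pin",len(P),"ends",c0+d*s.min(),c0+d*s.max())
    best=ctrl.trace(n,"rod")[0]["region"]&~yel
    P=cloud(im,best);P=P[(P[:,2]>.128)&(P[:,2]<.15)];c0=np.median(P,0);d=np.linalg.svd(P-c0)[2][0];s=(P-c0)@d
    print(n,"rod",d,c0+d*s.min(),c0+d*s.max(),"yaw",np.degrees(np.arctan2(-d[0],d[1])))
    M=np.zeros_like(yel)
    if n=="side":M[120:140,325:345]=1
    else:M[208:228,316:342]=1
    P=cloud(im,M&yel);print("socket",np.median(P,0),P.min(0),P.max(0))
E
python3 m.py
```

```text
[[-0.     -0.9723  0.2336]
 [ 0.      0.2336  0.9723]
 [-1.      0.      0.    ]]
side l 149 [0.4905 0.2082 0.0834] rms 0.000978152924242376
side m 120 [0.4715 0.0798 0.0834] rms 0.0011027851874380165
side pin 105 ends [0.6088 0.1065 0.1382] [0.5553 0.1148 0.1378]
side rod [0.1494 0.9888 0.0037] [0.5954 0.0298 0.137 ] [0.6178 0.1784 0.1375] yaw -8.590204479613883
socket [0.5932 0.001  0.2926] [ 0.5815 -0.3504 -0.0041] [0.6599 0.018  0.2955]
top l 1 [0.4893 0.2125 0.0825] rms 7.661848136844562e-09
top m 149 [0.4753 0.0785 0.0836] rms 0.001370327167908126
top pin 106 ends [0.6095 0.1034 0.1388] [0.5578 0.1109 0.1389]
top rod [-0.1455 -0.9894 -0.0013] [0.6192 0.1735 0.1379] [0.5979 0.0287 0.1377] yaw 171.63105274514533
socket [ 0.5863 -0.0071  0.2924] [ 0.5841 -0.0142  0.2754] [0.5967 0.0143 0.2961]
```

Emit:
move_arm(increments=[[[0, 0, 0, -0.055], [0, -0.0995, -0.101, 0], [0, -0.0995, -0.101, 0], [0, -0.0995, -0.101, 0], [0, -0.0995, -0.101, 0], [0, -0.0995, -0.101, 0], [0, -0.0995, -0.101, 0], [0, -0.0995, -0.101, 0], [0, -0.0995, -0.101, 0], [0, -0.0995, -0.101, 0], [0, -0.0995, -0.101, 0], [0, -0.0995, -0.101, 0], [0, -0.0995, -0.101, 0], [0, -0.0995, -0.101, 0], [0, -0.0995, -0.101, 0], [0, -0.0995, -0.101, 0], [0, -0.0995, -0.101, 0], [0, -0.0995, -0.101, 0], [0, 0, 0, 0], [0, 0, 0, 0]]], gripper=0, squeeze=40)

```text
t: 2.77
tool_pos: [0.5008, 0.119, 0.2452]
tool_rot: [-1.096, 1.278, 1.097]
contact_force: [0.6, 0.1, 0.9]
opening: 0.0858
```

Emit:
move_arm(increments=[[[0.103, 0, 0, 0], [0.103, 0, 0, 0], [0.103, 0, 0, 0], [0.103, 0, 0, 0], [0, -0.062, 0, 0], [0, -0.062, 0, 0], [0, -0.062, 0, 0], [0, -0.062, 0, 0], [0, 0, 0, 0], [0, 0, 0, 0]]], gripper=0.3)

```text
t: 3.6
tool_pos: [0.5612, 0.1122, 0.1423]
tool_rot: [-1.099, 1.276, 1.1]
contact_force: [-0.8, 0.5, 0.2]
opening: 0.0601
```

Run:
```python
from h import *
a=ctrl.get_image("side");b=ctrl.get_image("top")
p=np.hstack([cv2.resize(a["pixels"][110:310,240:440],(400,400)),cv2.resize(b["pixels"][120:320,170:370],(400,400))])
cv2.imwrite("pics/3.png",p[:,:,::-1]);o=ctrl.get_obs();print(o["tool_pos"],o["q"],o["contact_force"])
```

```text
[0.56053677 0.11194434 0.14217289] [ 6.68288245e-02  1.29638880e-02  1.83099866e+00  2.43721804e-04
  1.29851268e+00 -1.35580040e+00] [ 0.22041821 -0.73528023 -0.22802737]
```

View pics/3.png

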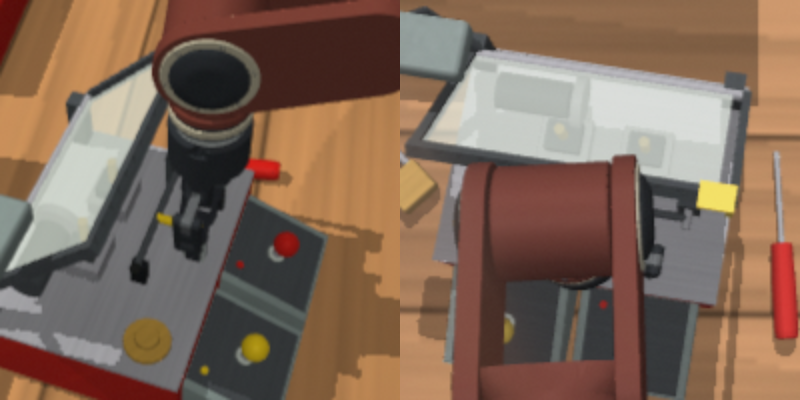

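Side half: jaws straddle the yellow pin. Top half: the wrist barrel is just in front of the hood edge. I'll back off 4 mm towards the pin end for clearance, then grip.

Emit:
move_arm(increments=[[[0, 0.016, 0, 0], [0, 0, 0, 0], [0, 0, 0, 0], [0, 0, 0, 0], [0, 0, 0, 0], [0, 0, 0, 0]]], gripper=1, squeeze=30)

```text
t: 4.2
tool_pos: [0.5574, 0.1122, 0.1425]
tool_rot: [-1.097, 1.276, 1.099]
contact_force: [-1.6, 2.7, 2.1]
opening: 0.0082
```

Emit:
move_arm(increments=[[[-0.028, 0, -0.001, 0], [-0.028, 0, -0.004, 0], [-0.027, 0, -0.006, 0], [-0.027, 0, -0.0085, 0], [-0.026, 0, -0.011, 0], [-0.0245, 0, -0.0125, 0], [-0.0235, 0, -0.015, 0], [-0.022, 0, -0.017, 0], [0, 0, 0, 0]]])

```text
t: 4.95
tool_pos: [0.5549, 0.0942, 0.1962]
tool_rot: [-1.096, 1.273, 1.1]
contact_force: [-3.6, 7.6, 3.4]
opening: 0.0074
```

Run:
```python
from h import *
a=ctrl.get_image("side");b=ctrl.get_image("top")
p=np.hstack([cv2.resize(a["pixels"][130:280,270:420],(400,400)),cv2.resize(b["pixels"][150:300,200:350],(400,400))])
cv2.imwrite("pics/4.png",p[:,:,::-1])
```

```text
(no output)
```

View pics/4.png

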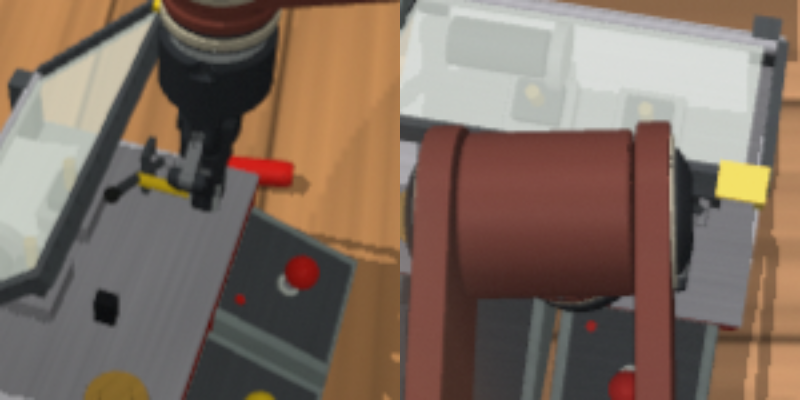

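The rod is lifted with the jaws on the pin (side half, about 170/180), and the hood is untouched. Continuing the arc.

Emit:
move_arm(increments=[[[-0.0225, 0, -0.016, 0], [-0.0205, 0, -0.019, 0], [-0.018, 0, -0.0215, 0], [-0.016, 0, -0.023, 0], [-0.014, 0, -0.024, 0], [-0.011, 0, -0.025, 0], [0, 0, 0, 0]]])

```text
t: 5.63
tool_pos: [0.5502, 0.0616, 0.222]
tool_rot: [-1.097, 1.274, 1.099]
contact_force: [-3.7, 5.8, 6.5]
opening: 0.0072
```

Emit:
move_arm(increments=[[[-0.008, 0, -0.026, 0], [-0.006, 0, -0.027, 0], [-0.0035, 0, -0.028, 0], [-0.001, 0, -0.028, 0], [0, 0, 0, 0]]])

```text
t: 6.05
tool_pos: [0.5466, 0.0338, 0.228]
tool_rot: [-1.099, 1.274, 1.096]
contact_force: [-5.4, 2.6, 11.3]
opening: 0.0073
```

Emit:
move_arm(increments=[[[-0.004, 0.004, -0.028, 0], [0.001, 0, -0.028, 0], [0.004, 0, -0.028, 0], [0, 0, 0, 0], [0, 0, 0, 0]]])

```text
t: 6.47
tool_pos: [0.5444, 0.0185, 0.228]
tool_rot: [-1.094, 1.26, 1.1]
contact_force: [3.2, 19.3, 10.2]
opening: 0.0071
```

Run:
```python
from h import *
a=ctrl.get_image("side");b=ctrl.get_image("top")
p=np.hstack([cv2.resize(a["pixels"][110:260,270:420],(400,400)),cv2.resize(b["pixels"][150:300,220:370],(400,400))])
cv2.imwrite("pics/5.png",p[:,:,::-1])
```

```text
(no output)
```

View pics/5.png

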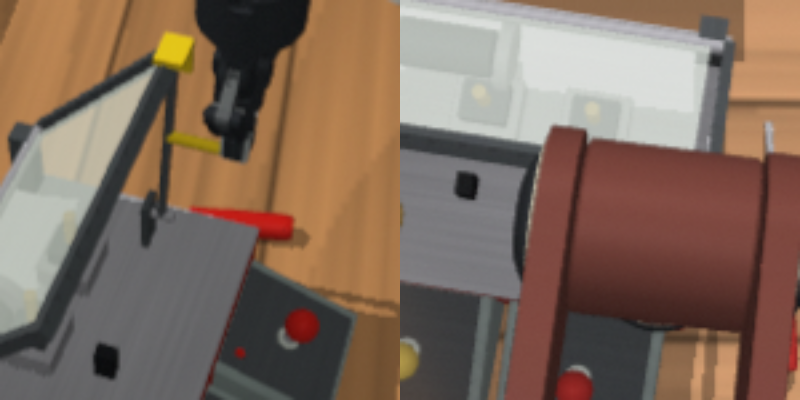

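The rod leans up into the yellow socket (side half, 165/70 to 165/215), the force shows it against its stop, and the pin geometry gives about 100°. Releasing and backing out to the front.

Emit:
move_arm(increments=[[[0, 0, 0, 0], [0, 0, 0, 0], [0, 0, 0, 0], [0, 0, 0, 0], [0, 0.02, 0, 0], [0, 0.06, 0, 0], [0, 0.08, 0, 0], [0, 0.08, 0, 0], [0, 0.08, 0, 0], [0, 0, 0, 0], [0, 0, 0, 0]]], gripper=0.4)

```text
t: 7.48
tool_pos: [0.462, 0.0255, 0.2234]
tool_rot: [-1.099, 1.276, 1.098]
contact_force: [0.4, 0.5, -0.2]
opening: 0.051
```

```bash
python3 m.py 2>&1 | grep -v socket
python3 - <<'E'
from h import *
a=ctrl.get_image("side")
P=None
for d in ctrl.trace("side","rod")[:1]:
    P=cloud(a,d["region"]);print(d["score"],len(P),np.median(P,0),P.min(0),P.max(0))
cv2.imwrite("pics/6.png",cv2.resize(a["pixels"][110:310,250:450],(600,600))[:,:,::-1])
E
```

```text
[[ 0.0001 -0.9888  0.1491]
 [-0.0004  0.1491  0.9888]
 [-1.     -0.0002 -0.0004]]
side l 151 [0.4905 0.2085 0.0834] rms 0.0010186979189508812
side m 123 [0.4718 0.0798 0.0836] rms 0.0011169762917656195
Traceback (most recent call last):
  File "m.py", line 19, in <module>
    P=P[P[:,2]>.125];c0=P.mean(0);d=np.linalg.svd(P-c0)[2][0];s=(P-c0)@d
        ~^^^^^
IndexError: too many indices for array: array is 1-dimensional, but 2 were indexed
0.83 254 [0.59314373 0.01862891 0.21532821] [ 0.54151766 -0.19789762 -0.00154185] [0.62072234 0.02933045 0.25899044]
```

View pics/6.png

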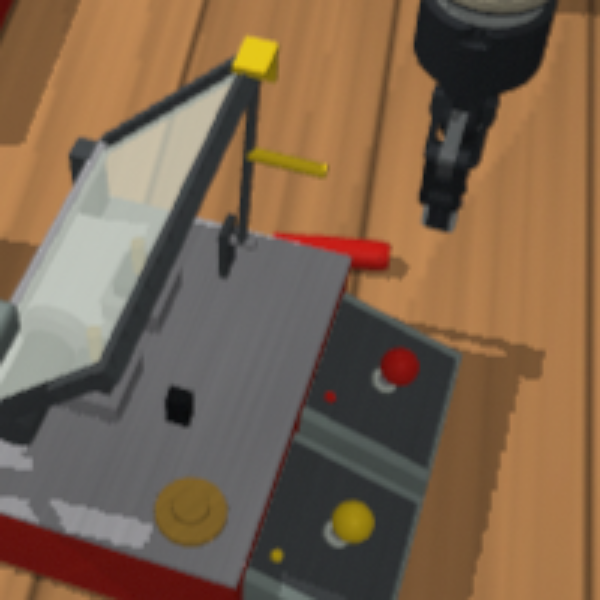

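The rod stays up in the socket (side view, 250/80 to 243/240) and the hood is still raised. The yellow ball is at 353/521. Now moving over the lamp knob.

Emit:
move_arm(increments=[[[0, -0.0025, 0.1472, 0], [0, -0.0025, 0.1472, 0], [0, -0.0025, 0.1472, 0], [0, -0.0025, 0.1472, 0], [0, -0.0025, 0.1472, 0], [0, 0, 0, 0], [0, 0, 0, 0], [0.1, 0, 0, 0], [0.1, 0, 0, 0], [0.1, 0, 0, 0], [0.05, 0, 0, 0], [0, 0, 0, 0], [0, 0, 0, 0]]])

```text
t: 8.72
tool_pos: [0.4933, 0.2063, 0.1359]
tool_rot: [-1.097, 1.278, 1.098]
contact_force: [0.4, 0.7, 0.2]
opening: 0.0513
```

Emit:
move_arm(increments=[[[0.055, 0, 0, 0], [0.055, 0, 0, 0], [0.05, 0, 0, 0], [0.045, 0.003, 0, 0], [0, 0, 0, 0], [0, 0, 0, 0]]])

```text
t: 9.22
tool_pos: [0.4924, 0.2072, 0.0848]
tool_rot: [-1.098, 1.277, 1.099]
contact_force: [-0.5, -0.5, 0.4]
opening: 0.0513
```

Run:
```python
from h import *
a=ctrl.get_image("side")
cv2.imwrite("pics/7.png",cv2.resize(a["pixels"][220:320,310:410],(500,500))[:,:,::-1])
print(ctrl.get_obs()["tool_pos"])
```

```text
[0.49289816 0.20733613 0.08547662]
```

View pics/7.png

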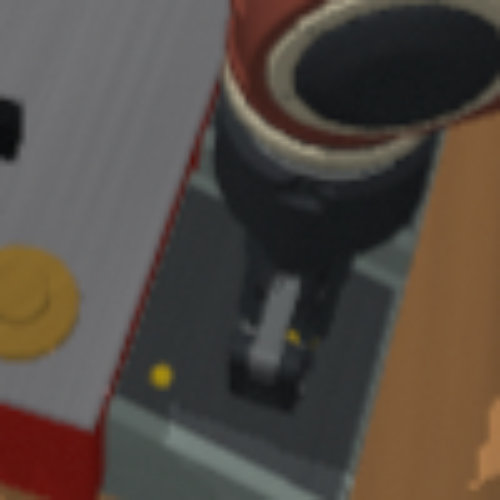

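The fingers stand either side of the yellow ball (yellow glimpses at 295/337). Closing.

Emit:
move_arm(increments=[[[0, 0, 0, 0], [0, 0, 0, 0], [0, 0, 0, 0], [0, 0, 0, 0], [0, 0, 0, 0], [0, 0, 0, 0]]], gripper=1, squeeze=60)

```text
t: 9.77
tool_pos: [0.4933, 0.2075, 0.0863]
tool_rot: [-1.099, 1.275, 1.098]
contact_force: [-1.3, 0.5, 5.3]
opening: 0.0251
```

Emit:
move_arm(increments=[[[-0.0074, 0.003, 0, 0], [-0.0074, 0.003, 0, 0], [-0.0074, 0.003, 0, 0], [-0.0074, 0.003, 0, 0], [0, 0, 0, 0], [0, 0, 0, 0]]])

```text
t: 10.27
tool_pos: [0.4909, 0.2078, 0.0917]
tool_rot: [-1.1, 1.272, 1.096]
contact_force: [8.4, 0.7, -8.0]
opening: 0.0248
```

Emit:
move_arm(increments=[[[-0.0074, 0.002, 0, 0], [-0.0074, 0.002, 0, 0], [-0.0037, 0.0015, 0, 0], [0, 0, 0, 0], [0, 0, 0, 0], [0, 0, 0, 0]]])

```text
t: 10.77
tool_pos: [0.4893, 0.208, 0.0957]
tool_rot: [-1.099, 1.272, 1.096]
contact_force: [8.3, 2.2, -9.4]
opening: 0.0248
```

```bash
cat > f.py <<'E'
from h import *
n=np.array([-.371,.055,.927]);A=[]
for i in range(3):
    ctrl.get_image("top");o=ctrl.get_obs();A.append([o["contact_force"]@n,(o["tool_pos"]-[.4933,.2075,.0863])@n*1e3,*o["contact_force"]])
print(np.round(np.array(A),2))
E
python3 f.py
```

```text
[[-12.8   10.24   8.72   2.1  -10.44]
 [-12.36  10.23   9.21   1.6   -9.74]
 [-13.42  10.23   9.01   2.37 -11.02]]
```

Emit:
move_arm(increments=[[[-0.0037, 0.0015, 0, 0], [-0.0037, 0.0015, 0, 0], [0, 0, 0, 0], [0, 0, 0, 0]]])

```text
t: 11.25
tool_pos: [0.4885, 0.2081, 0.0975]
tool_rot: [-1.099, 1.272, 1.096]
contact_force: [9.3, 1.9, -11.6]
opening: 0.0245
```

```bash
python3 f.py
```

```text
[[-12.84  12.14   8.37   2.52 -10.65]
 [-14.05  12.12  10.27   1.65 -11.14]
 [-13.69  12.14   9.81   1.64 -10.94]]
```

Emit:
move_arm(increments=[[[-0.0037, 0.0015, 0, 0], [-0.0019, 0.0008, 0, 0], [0, 0, 0, 0], [0, 0, 0, 0]]])

```text
t: 11.73
tool_pos: [0.488, 0.2082, 0.0988]
tool_rot: [-1.099, 1.272, 1.096]
contact_force: [9.9, 2.0, -12.2]
opening: 0.0249
```

```bash
python3 f.py
```

```text
[[-13.95  13.57   9.6    2.24 -11.34]
 [-13.83  13.56  10.65   2.25 -10.79]
 [-14.51  13.56  10.44   0.9  -11.53]]
```

Emit:
move_arm(increments=[[[-0.0028, 0.0011, 0, 0], [0, 0, 0, 0], [0, 0, 0, 0]]])

```text
t: 12.13
tool_pos: [0.4877, 0.2082, 0.0994]
tool_rot: [-1.099, 1.272, 1.096]
contact_force: [10.3, 2.7, -11.7]
opening: 0.0245
```

```bash
python3 f.py
```

```text
[[-14.    14.24  10.13   0.82 -11.1 ]
 [-14.76  14.24  10.13   1.53 -11.96]
 [-14.16  14.22  10.04   2.37 -11.4 ]]
```

Emit:
move_arm(increments=[[[-0.0028, 0.0011, 0, 0], [0, 0, 0, 0], [0, 0, 0, 0]]])

```text
t: 12.53
tool_pos: [0.4876, 0.2082, 0.0994]
tool_rot: [-1.1, 1.272, 1.095]
contact_force: [12.5, 2.7, -16.0]
opening: 0.0247
```

```bash
python3 f.py
```

```text
[[-19.41  14.32  13.14   4.11 -15.92]
 [-19.62  14.31  12.47   2.01 -16.3 ]
 [-19.43  14.31  12.36   2.67 -16.17]]
```

The stop is clear: the force jumped from 14.3 to 19.5 N while the travel stayed at 14.3 mm, well below 28 N. Holding for 1.25 s, and checking the rod meanwhile.

Emit:
move_arm(increments=[[[0, 0, 0, 0], [0, 0, 0, 0], [0, 0, 0, 0], [0, 0, 0, 0], [0, 0, 0, 0], [0, 0, 0, 0], [0, 0, 0, 0], [0, 0, 0, 0], [0, 0, 0, 0], [0, 0, 0, 0], [0, 0, 0, 0], [0, 0, 0, 0], [0, 0, 0, 0], [0, 0, 0, 0], [0, 0, 0, 0]]])

```text
t: 13.93
tool_pos: [0.4877, 0.2082, 0.0994]
tool_rot: [-1.1, 1.272, 1.095]
contact_force: [12.9, 3.2, -16.4]
opening: 0.0249
```

```bash
python3 f.py
python3 - <<'E'
from h import *
a=ctrl.get_image("side")
cv2.imwrite("pics/8.png",cv2.resize(a["pixels"][110:310,250:450],(600,600))[:,:,::-1])
E
```

```text
[[-19.54  14.3   12.46   2.52 -16.25]
 [-19.49  14.32  12.88   2.09 -16.  ]
 [-19.22  14.3   12.62   2.32 -15.82]]
```

View pics/8.png

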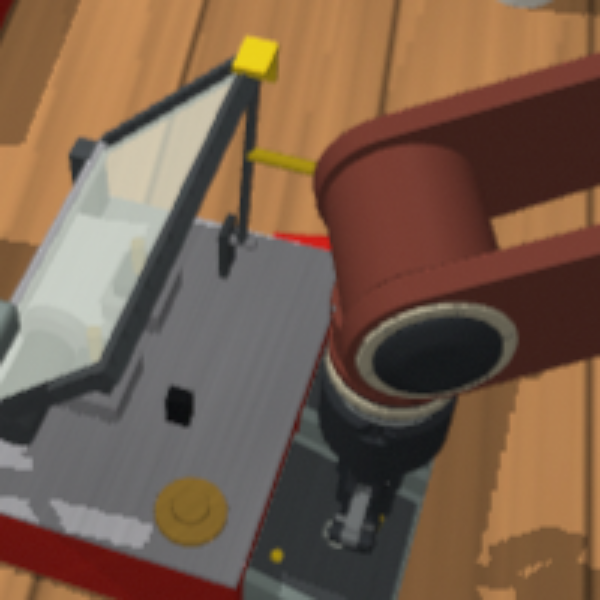

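The rod is still in the socket, the hood is up, and the ball is held out. Easing back in at 12 mm/s.

Emit:
move_arm(increments=[[[0.0037, -0.0014, 0, 0], [0.0037, -0.0014, 0, 0], [0.0037, -0.0014, 0, 0], [0.0037, -0.0014, 0, 0], [0.0037, -0.0014, 0, 0], [0.0037, -0.0014, 0, 0], [0.0037, -0.0014, 0, 0], [0.0037, -0.0014, 0, 0], [0.0037, -0.0014, 0, 0], [0.0037, -0.0014, 0, 0], [0.0037, -0.0014, 0, 0], [0.0037, -0.0014, 0, 0], [0.0037, -0.0014, 0, 0], [0, 0, 0, 0], [0, 0, 0, 0]]])

```text
t: 15.38
tool_pos: [0.492, 0.2076, 0.0889]
tool_rot: [-1.099, 1.273, 1.096]
contact_force: [6.7, 1.2, -8.1]
opening: 0.0246
```

```bash
python3 f.py
```

```text
[[ -9.92   2.88   7.28   1.59  -7.89]
 [-10.73   2.89   7.48   1.    -8.64]
 [ -8.88   2.89   7.65   1.87  -6.63]]
```

Emit:
move_arm(increments=[[[0.0037, -0.0014, 0, 0], [0.0037, -0.0014, 0, 0], [0.0037, -0.0014, 0, 0], [0.0037, -0.0014, 0, 0], [0, 0, 0, 0], [0, 0, 0, 0], [0, 0, 0, 0]]])

```text
t: 16.12
tool_pos: [0.4931, 0.2075, 0.0863]
tool_rot: [-1.099, 1.274, 1.097]
contact_force: [3.8, 1.5, -0.9]
opening: 0.0244
```

```bash
python3 f.py
```

```text
[[-3.    0.15  4.91  0.92 -1.32]
 [-3.43  0.14  5.84  1.27 -1.44]
 [-2.33  0.14  5.48  0.99 -0.38]]
```

Emit:
move_arm(increments=[[[0.0037, -0.0014, 0, 0], [0.0019, -0.001, 0, 0], [0, 0, 0, 0], [0, 0, 0, 0]]])

```text
t: 16.6
tool_pos: [0.4932, 0.2076, 0.0863]
tool_rot: [-1.098, 1.276, 1.099]
contact_force: [-0.8, -0.5, 9.6]
opening: 0.0248
```

```bash
python3 f.py
```

```text
[[ 8.11  0.04 -1.13 -0.45  8.32]
 [ 8.76  0.02 -1.4   1.14  8.82]
 [ 8.05  0.01 -0.95  0.17  8.3 ]]
```

The knob is pressed home: the force is now +8 N with no further travel. Releasing, then rising straight up.

Emit:
move_arm(increments=[[[0, 0, 0, 0], [0, 0, 0, 0], [0, 0, 0, 0], [0, 0, 0, 0], [0, 0, 0, 0], [-0.04, 0, 0, 0], [-0.08, 0, 0, 0], [-0.1, 0, 0, 0], [-0.1, 0, 0, 0], [-0.1, 0, 0, 0], [-0.1, 0, 0, 0], [0, 0.1, 0, 0], [0, 0.1, 0, 0], [0, 0.1, 0, 0], [0, 0.1, 0, 0], [0, 0, 0, 0], [0, 0, 0, 0]]], gripper=0.4)

```text
t: 18.17
tool_pos: [0.3934, 0.2223, 0.2152]
tool_rot: [-1.1, 1.274, 1.099]
contact_force: [0.6, -0.3, -0.2]
opening: 0.051
```

```bash
python3 m.py 2>&1 | grep side
python3 - <<'E'
from h import *
a=ctrl.get_image("side");print(ctrl.get_obs()["contact_force"])
cv2.imwrite("pics/9.png",cv2.resize(a["pixels"][110:370,220:480],(600,600))[:,:,::-1])
E
```

```text
side l 152 [0.4904 0.2086 0.0832] rms 0.0009696491434599341
side m 123 [0.4718 0.0801 0.0834] rms 0.001030455886721497
[-0.45935091  0.90569316  0.60552985]
```

View pics/9.png

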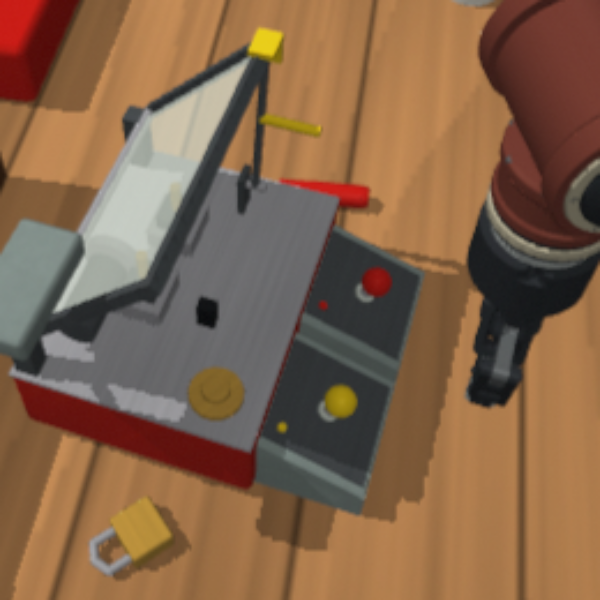

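Everything is in place: rod in the socket, hood up, both balls within 0.5 mm of their first measured positions, loose items undisturbed and the gripper clear.

```bash
python3 -c "
from station import ctrl;print(ctrl.finish_job())"
```

```text
the job is handed in; nothing more can be done
None
```

The job is done and handed in at about 18 s of the allowed 61 s; the station gives no verdict.

- **Prop rod:** I gripped the handle pin and swung the rod over until it rested against the yellow socket at about 100°, then let go. It was still in the socket with the hood up in the last picture. I brought the gripper in pointing straight down and well out on the pin, because the interface has no way to tilt the tool.
- **Lamp knob:** I pulled it out 14.3 mm to its stop, which I felt as the pull rising from 14 to 19.5 N, well below the 28 N the clips can take. I held it there for over 1.4 s, eased it in at about 12 mm/s, and pressed it home with about 8 N before letting go.
- **Last checks:** From the side camera, the yellow and red knobs are within 0.5 mm of where they started. The wheel, padlock and screwdriver look undisturbed by eye. The gripper is clear of everything.

**What didn't agree or work:**
- The two cameras differed by about 3–4 mm, so I averaged them for the knob and pin positions.
- The networks gave a few false hits on the red knob.
- My final measuring script stopped partway because the raised pin was no longer where it looked. I therefore judged the rod's final position from the picture and the last arm pose rather than measuring it again.

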